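# Slide the glass vase up onto its display stand

## Robot

A 6-joint arm with a two-finger parallel gripper is mounted at the origin on the work surface. World frame = base frame: x ahead of the robot, y to its left, z up, the work surface at z = 0. Lengths are in m, angles in rad, forces in N, time in s.
With the tool pointing down it reaches from about 0.35 to 0.775 m from the base axis. Payload 7.3 kg.
Tool frame: the origin (TCP) lies at the very end of the fingers, on their centre line; the grasp point (between the pads) lies 19 mm behind it; z points along the fingers, y is the line along which they close (so a half turn about z gives the same grasp; the last joint's range is limited). The gripper opens to 92 mm and grips with 3 to 60 N. Pads are 19 mm wide; open, the fingers measure 130 mm over their backs; the gripper's body (75 mm by 190 mm) begins 47 mm behind the grasp point.
Start: joints at [-0.146, 0.342, 1.524, -0, 1.275, -0.146], TCP at [0.525, 0, 0.227] pointing down, gripper open.
Joint ranges: [-2.53, 2.53], [-0.77, 2.02], [0.04, 2.7], [-1, 4.14], [0.28, 2.66], [-3.11, 3.11]. Speed limits (rad/s): [2.57, 2.57, 3.14, 3.14, 3.14, 3.14].

## Interface

Orientations are given as a rotation vector (axis times angle).
In Python, from rig import arm, camera, camera_params, nets gives the robot as it stands. The module is installed in compiled form; this text tells all that it offers.
- The arm moves only by the tool arm_command, never from a script. Its argument "increments" is a list of rows, each a list of 7 numbers: the turn, a rotation vector about the world's x, y, z in rad, then the shift along the world's x, y, z in m, then the gripper command: -1 is shut, 1 is fully open, values between are in proportion. In form: [[wx, wy, wz, x, y, z, gripper], ...]. A call has 1 to 10 rows; each row shifts and turns the commanded pose from where the row before left it; what a row does not reach is not made up. A row lasts 1/8 s, in which the tool goes at most 62.5 mm and 10.7 degrees, less where a joint would pass 70% of its speed; a pose out of reach is approached as far as the arm can. A call is refused whole if a number of a shift passes 0.0625 or a number of a turn 0.188, either way. A call with a gripper value outside its range is refused whole. The fingers move at their own pace and stop on an object; "newtons" is the grip in N (left out, the last holds). Time passes only in rows, so rows that do not move let the fingers close. It gives the time, the measured TCP pose, the force, the opening and the grip force at its end, in the units of the state.
- arm.sense(): the state, without advancing time (a new reading comes with each control period).
- camera(name): name is "scene" or "side" or "wrist"; returns (picture, depth): 384x512x3 uint8, red, green, blue; 384x512 float32, m along the optical axis (not along the pixel's ray), 0 where there is no reading.
- camera_params(name): a dict with "mtx" (3x3 intrinsics, pixels), "D" ([k1, k2, p1, p2, k3] as OpenCV has them; the pictures are not rectified), "R" (3x3) and "t" (3): a world point X has camera coordinates R X + t. Camera axes: x right, y down, z forward; pixel columns grow to the right and rows downward; lengths in m; the calibration is good to about 2 mm. A picture is of the moment at which its call begins: read the wrist's pose just before it. camera_params takes no time and is no camera call; for the wrist camera it gives the pose at the moment of the call.
- arm.finish_job(): hands the job in; it is judged then, once.
Trained networks look in the newest picture that a camera, given by its name, has taken for a name from the list of things; names that differ only in an ending like _2 or _b are one class to them, and where a whole thing is asked for, a point or a joint stands for the part that bears it (a point fixed in the world has none). Each returns a list of dicts, best first, with "confidence" (0 to 1); they miss things now and then, are a little off and sometimes report something else, mostly with a low value. They report only what shows in the picture. A call takes as long as a camera call. They do not tell look-alikes from the thing itself.
- nets.find_in(query, camera): "position" ([column, row] in pixels, amid what is visible of it).
- nets.place_of(query, camera): "position" ([column, row] in pixels: a listed point, or the origin of a listed thing).
The state is a dict: "time_s": time; "qpos": joint angles; "qvel": joint speeds; "joint_torque": joint torques, N m; "position": TCP position; "orientation": TCP orientation; "force": force on the tool from outside, world axes, zero at the start; "ft_torque": the same for the moment, N m; "width": finger opening in m; "finger_force": force on a finger pad.
Only numpy, scipy, OpenCV 4.12 (cv2) and the standard library are available. Lean on these libraries where they do the work, as an engineer would, in place of code of your own. Each camera call takes 0.05 s, during which the arm holds its last target. There are 200 camera calls.

## Task

Slide the squat black glass vase up the ramp of the wooden display stand and over the lip, keeping it near the middle of the stand, until it meets the spring buffer. Press it gently home, so that it bears on the buffer with about 8 newtons for half a second, then ease off slowly so that it stays resting against the buffer. Push only: do not grip, lift or tip the glass or force it, and leave the other things on the mantel where they are.

Things in the scene. Friction and masses are not known exactly. Their poses are not given: they have to be found in the camera images.
- vase: Squat black glass vase, round about its z axis, 70 mm tall, 0.3 to 0.65 kg. Flat foot 84 mm across; widest (112 mm across) from 27 to 37 mm above the foot; mouth 72 mm across. Too wide to grip. Origin: centre of the foot's underside; z up. It starts on the granite, its origin 55 to 95 mm before the ramp's toe and up to 30 mm to either side of the stand's middle line.
- stand: Fixed wooden display stand, 170 mm wide (y), open at the sides. Origin on the granite; +x runs up the ramp towards the stop, z up, y = 0 is the middle line. Along x: ramp toe (height 0) at -150 mm, rising straight to the lip's top (14 mm high, x -40 to -33.5 mm); then a 4 mm drop to the level deck, 10 mm high, up to the end board at x = 130 mm. Glass slides easily on it (friction about 0.4).
- lip (a point): Middle of the lip's flat top on the stand, 14 mm above the granite, 37 mm before the stand's origin; axes as the stand's. The lip runs the stand's whole width. The vase's foot is wholly behind the lip once the vase's origin is 46 mm past this point.
- stop: Fixed end board of the stand, 170 mm wide, 14 mm thick, 62 mm high; +x points away from the ramp. Origin: middle of the lower edge of its front face, on the deck. On its front, a spring buffer: black rubber pad 100 mm wide, 34 mm high, centred 35 mm above the deck, on two steel stems. Its front face is set anywhere from 24 to 50 mm before the board; not reported: feel for it.
- board_top (a point): Middle of the top edge of the end board, 62 mm above the deck. About the buffer below it: the pad gives way along the stand's +x on a spring of 4 N per mm, 6 mm of travel then solid, no preload, damped by 0.12 N per mm/s. Over 16 N on it is too hard. Let go suddenly, the spring shoves the vase back.
- pot: Bystander: turquoise ceramic plant pot, 92 mm across, 80 mm tall. Origin: centre of its underside.
- bell: Bystander: chrome desk bell with a press-button top, 84 mm across, 56 mm tall. Origin: centre of its underside.
- case: Bystander: stainless steel hinged sunglasses case, 160 mm (x) by 64 mm (y) by 44 mm tall. Origin: centre of its underside.
- tealight: Bystander: white plastic battery tealight, 38 mm across, 36 mm tall. Origin: centre of its underside.
There are look-alikes about, which are no part of the job. Leave any orange, pink or yellow look-alike of the vase alone.

How it is judged:
On the way, in this order (a step that is already met when the one before it is completed fails the run):
1. the vase is on the ramp, riding up it (x of vase in the frame of stand between -0.12 and -0.045 m and angle between vase's own z axis and vertical above 0.06 rad and z of vase in the frame of stand below 0.02 m), for 0.1 s.
2. the vase has come over the lip and stands flat on the deck (x of vase in the frame of stand above 0.0085 m and z of vase in the frame of stand between 0.008 and 0.0125 m and angle between vase's own z axis and vertical below 0.03 rad), for 0.1 s.
3. the vase is pressed against the spring buffer with 4 to 14 N for 0.3 s (contact force between vase and stop between 4 and 14 N and angle between vase's own z axis and vertical below 0.05 rad), for 0.3 s.
At the end, for the whole second after the job is handed in: The vase stands flat (within 0.03 rad, foot within 2.5 mm of deck height) and still on the deck behind the lip, within 25 mm of the stand's middle line, let go and still resting against the buffer (more than 0.2 N) (all of step 2 and y of vase in the frame of stand between -0.025 and 0.025 m and contact force between vase and stop above 0.2 N and linear speed of vase below 0.01 m/s); the robot touches nothing.
It fails at once if the buffer is pushed harder than 16 N (contact force between vase and stop above 16 N).
It fails at once if the glass is pushed or squeezed by the fingers harder than 25 N (contact force between the fingers and vase above 25 N).
It fails at once if the vase is lifted (z of vase in the frame of stand above 0.03 m).
It fails at once if the vase is tipped more than 0.4 rad (angle between vase's own z axis and vertical above 0.4 rad).
It fails at once if a bystander is moved more than 15 mm (distance of any of pot, bell, case, tealight from where it was at the start of the episode above 0.015 m).
It also fails if it takes over 72 s, if anything falls off the work surface, if the arm or the gripper's body presses on something with over 40 N, if the wrist force passes 120 N, or if a joint passes its speed limit or range.

## Working session

There is one attempt and no reset: what is moved stays moved. The work goes in short steps, Python scripts to look and compute and a tool call to move; the robot and the scene stay as the last step left them, time stands still between calls to the robot, and variables do not carry over. Pictures are saved under pics/ and viewed, at most 10 in all, crops included, and the job is handed in when it is done.

Besides the shell and the picture viewer there is one more tool, called after "Request:" as a command line: name --pt "numbers of a row" for each row, then --argument value for the rest. arm_command: Moves the arm, as the interface text tells. Its arguments: {"type":"object","properties":{"increments":{"type":"array"},"newtons":{"type":"number"}},"required":["increments"]}

```bash
mkdir -p pics; cat > h.py <<'E'
import numpy as np, cv2
from rig import arm, camera, camera_params, nets
def shot(n,f):
    im,d=camera(n); cv2.imwrite(f'pics/{f}.png',im[:,:,::-1]); np.savez(f'pics/{f}.npz',im=im,d=d); return im,d
def xyz(n,uv,depth):
    p=camera_params(n); uv=np.asarray(uv,float).reshape(-1,1,2)
    r=cv2.undistortPoints(uv,p['mtx'],np.array(p['D'])).reshape(-1,2)
    X=np.c_[r,np.ones(len(r))]*np.reshape(depth,(-1,1))
    return (X-np.array(p['t']))@np.array(p['R'])
def onplane(n,uv,z):
    p=camera_params(n);R=np.array(p['R']);C=-R.T@np.array(p['t'])
    V=xyz(n,uv,np.ones(len(np.reshape(uv,(-1,2)))))-C
    return C+V*((z-C[2])/V[:,2:])
E
python3 - <<'E'
from h import *
s=arm.sense();print({k:np.round(v,3) for k,v in s.items()})
ims=[]
for n in('scene','side'):
    im,d=shot(n,n+'0'); ims.append(im)
    for q in('vase','stand','stop','lip','board_top','pot','bell','case','tealight'):
        try: print(n,q,[(np.round(r['position']).tolist(),round(r['confidence'],2)) for r in nets.place_of(q,n)[:3]])
        except Exception as e: print(q,e)
    print(camera_params(n))
E
```

```text
{'time_s': np.float64(0.0), 'qpos': array([-0.146,  0.343,  1.525, -0.   ,  1.275, -0.146]), 'qvel': array([ 0.   , -0.001, -0.   , -0.   ,  0.001,  0.001]), 'joint_torque': array([ 1.0000e-03, -4.3125e+01, -2.4422e+01,  7.2000e-02,  5.6000e-02,
       -0.0000e+00]), 'position': array([0.525, 0.   , 0.226]), 'orientation': array([-2.221e+00, -2.221e+00,  1.000e-03]), 'force': array([-0.373, -0.17 , -0.197]), 'ft_torque': array([-0.071, -0.019, -0.043]), 'finger_force': np.float64(0.0), 'width': np.float64(0.092)}
scene vase [([281.0, 298.0], 0.92), ([175.0, 322.0], 0.8), ([152.0, 247.0], 0.62)]
scene stand [([228.0, 248.0], 0.74), ([250.0, 180.0], 0.58)]
scene stop [([265.0, 153.0], 0.65)]
scene lip [([248.0, 185.0], 0.77)]
scene board_top [([271.0, 134.0], 0.77)]
scene pot [([327.0, 179.0], 0.75)]
scene bell [([274.0, 139.0], 0.56)]
scene case [([318.0, 226.0], 0.93)]
scene tealight [([211.0, 174.0], 0.69), ([267.0, 154.0], 0.67)]
{'mtx': array([[384.32123889,   0.        , 248.8403875 ],
       [  0.        , 384.32123889, 187.68832628],
       [  0.        ,   0.        ,   1.    
[... 407 characters left out ...]
6)]
side stop [([213.0, 164.0], 0.81)]
side lip [([240.0, 200.0], 0.58)]
side board_top [([210.0, 143.0], 0.65)]
side pot [([282.0, 153.0], 0.6)]
side bell [([200.0, 151.0], 0.64)]
side case [([332.0, 192.0], 0.76)]
side tealight [([183.0, 216.0], 0.52)]
{'mtx': array([[484.66553613,   0.        , 259.21671063],
       [  0.        , 484.66553613, 186.96136205],
       [  0.        ,   0.        ,   1.        ]]), 'D': array([-0.01597065,  0.        ,  0.        ,  0.        ,  0.        ]), 'R': array([[ 0.97173776, -0.23580079,  0.01112231],
       [-0.14023245, -0.61451808, -0.77633909],
       [ 0.18989623,  0.7528383 , -0.63021735]]), 't': array([-0.56884188,  0.13473995,  1.01397478])}
```

View pics/scene0.png

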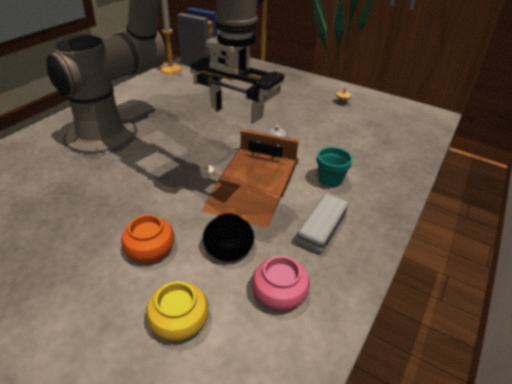

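View pics/side0.png

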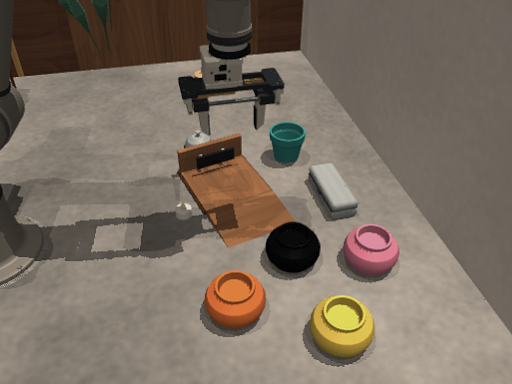

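The black vase is at scene (228,238) and side (293,246). The orange one at (148,238), the pink one at (281,283) and the yellow one at (178,310) are look-alikes to leave alone. The stand's toe faces the vase. Next I measure the point cloud and take an enlarged crop.

```bash
python3 - <<'E'
from h import *
for n,box in(('scene',(190,120,120,150)),('side',(170,125,200,155))):
    z=np.load(f'pics/{n}0.npz');im,d=z['im'],z['d']
    hsv=cv2.cvtColor(im,cv2.COLOR_RGB2HSV)
    x,y,w,h=box
    vv,uu=np.mgrid[y:y+h,x:x+w];uv=np.c_[uu.ravel(),vv.ravel()]
    dd=d[uv[:,1],uv[:,0]];P=xyz(n,uv,dd);H=hsv[uv[:,1],uv[:,0]]
    ok=dd>0
    wood=ok&(H[:,0]<20)&(H[:,1]>100)&(H[:,2]>40)&(P[:,2]<.085)&(P[:,2]>-.01)
    m=np.zeros(im.shape[:2],np.uint8);m[uv[wood,1],uv[wood,0]]=1
    m=cv2.morphologyEx(m,cv2.MORPH_OPEN,np.ones((3,3)));_,l,st,_=cv2.connectedComponentsWithStats(m)
    k=1+np.argmax(st[1:,4]);sel=l[uv[:,1],uv[:,0]]==k
    W=P[sel];r=cv2.minAreaRect(W[:,:2].astype(np.float32)*1000);print(n,'rect',r,cv2.boxPoints(r).round(0).tolist())
    top=W[W[:,2]>.06];c=top[:,:2].mean(0);print('top n',len(top),c,np.linalg.svd(top[:,:2]-c)[2][0],top[:,2].max())
    blk=ok&(H[:,2]<40)&(P[:,2]>.02)&(P[:,2]<.08)
    m[:]=0;m[uv[blk,1],uv[blk,0]]=1;_,l,st,_=cv2.connectedComponentsWithStats(m);k=1+np.argmax(st[1:,4]);V=P[l[uv[:,1],uv[:,0]]==k]
    print('blk',len(V),V.min(0),V.max(0)); up=V[V[:,2]>.06]; print('rim',len(up),cv2.minEnclosingCircle(up[:,:2].astype(np.float32)*1000))
    b=(V[:,2]>.02)&(V[:,2]<.045);print('belly',cv2.minEnclosingCircle(V[:,:2].astype(np.float32)*1000))
    cv2.imwrite(f'pics/{n}crop.png',cv2.resize(im[y:y+h,x:x+w,::-1],None,fx=600//h,fy=600//h,interpolation=cv2.INTER_CUBIC))
E
```

```text
scene rect ((529.0282592773438, 86.58247375488281), (188.59268188476562, 481.6678466796875), 16.704242706298828) [[369.0, 290.0], [508.0, -171.0], [689.0, -117.0], [550.0, 344.0]]
top n 360 [0.51329332 0.16652272] [-0.29878326  0.954321  ] 0.07416904974412361
blk 1775 [ 0.5719316  -0.21781858  0.02000654] [ 0.67006157 -0.11896174  0.07170612]
rim 349 ((615.8553466796875, -163.12088012695312), 38.89004135131836)
belly ((621.6079711914062, -169.41061401367188), 53.55821990966797)
side rect ((542.9468383789062, 32.78144836425781), (175.54632568359375, 352.61529541015625), 14.047431945800781) [[415.0, 183.0], [501.0, -160.0], [671.0, -117.0], [585.0, 225.0]]
top n 434 [0.50632555 0.17663544] [ 0.39952169 -0.91672374] 0.07727966386441432
blk 2025 [ 0.56033056 -0.21693713  0.02001286] [ 0.66508779 -0.12243797  0.07465022]
rim 493 ((615.1851806640625, -164.26065063476562), 41.27881622314453)
belly ((613.5068969726562, -165.95889282226562), 54.13410186767578)
```

View pics/scenecrop.png

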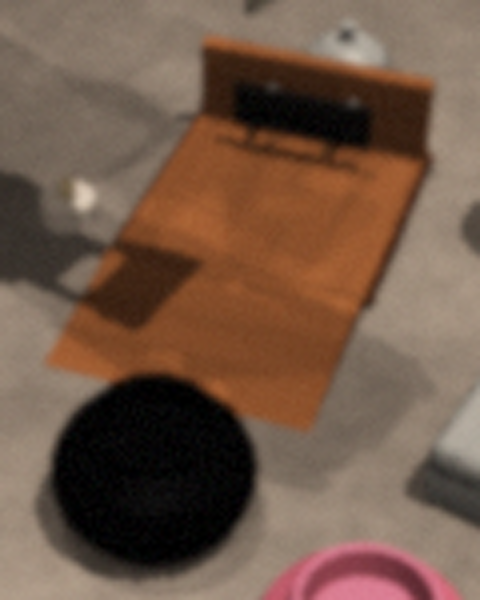

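View pics/sidecrop.png

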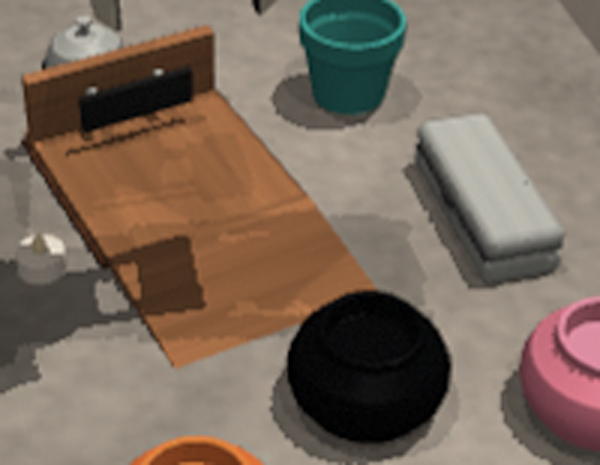

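```bash
cat > fit.py <<'E'
from h import *
from scipy.optimize import least_squares
obs=[('scene',47,362,-.15,.085,0),('scene',308,431,-.15,-.085,0),('scene',204,50,.13,.085,.072),('scene',432,92,.13,-.085,.072),('scene',428,158,.13,-.085,.01),('scene',200,116,.13,.085,.01),
('side',177,367,-.15,.085,0),('side',214,38,.13,-.085,.072),('side',28,84,.13,.085,.072),('side',213,92,.13,-.085,.01),('side',38,140,.13,.085,.01)]
sc={'scene':(4,190,120),'side':(3,170,125)}
def proj(n,X):
    p=camera_params(n);return cv2.projectPoints(np.atleast_2d(X),cv2.Rodrigues(np.array(p['R']))[0],np.array(p['t']),p['mtx'],np.array(p['D']))[0].reshape(-1,2)
def res(q):
    c,s=np.cos(q[2]),np.sin(q[2]);o=[]
    for n,a,b,x,y,z in obs:
        k,u,v=sc[n];o.append(proj(n,np.array([q[0]+c*x-s*y,q[1]+s*x+c*y,z]))[0]-[(a+.5)/k-.5+u,(b+.5)/k-.5+v])
    return np.ravel(o)
r=least_squares(res,[.54,.05,1.85],loss='soft_l1');print(r.x,np.round(r.fun if 0 else res(r.x).reshape(-1,2),1).tolist())
q=r.x
def tostand(X):
    c,s=np.cos(q[2]),np.sin(q[2]);d=np.asarray(X)[:2]-q[:2];return [c*d[0]+s*d[1],-s*d[0]+c*d[1]]
# vase silhouette fit
ob={}
for n in('scene','side'):
    z=np.load(f'pics/{n}0.npz');hsv=cv2.cvtColor(z['im'],cv2.COLOR_RGB2HSV)
    c=(228,238) if n=='scene' else (293,246)
    m=((hsv[...,2]<35)).astype(np.uint8);m=cv2.morphologyEx(m,cv2.MORPH_OPEN,np.ones((5,5)))
    _,l,st,ce=cv2.connectedComponentsWithStats(m);k=l[c[1],c[0]];ob[n]=st[k,:4];print(n,st[k],ce[k])
prof=[(.042,0),(.056,.027),(.056,.037),(.036,.07)];t=np.linspace(0,6.283,90)
def rv(v):
    o=[]
    for n in ob:
        P=np.concatenate([np.c_[v[0]+R*np.cos(t),v[1]+R*np.sin(t),0*t+z] for R,z in prof]);u=proj(n,P)
        x,y,w,h=ob[n];o+=[u[:,0].min()-x+.5,u[:,0].max()-x-w+.5,u[:,1].min()-y+.5,u[:,1].max()-y-h+.5]
    return np.array(o)
s=least_squares(rv,[.615,-.165]);print('vase',s.x,rv(s.x).round(1),'in stand',tostand(s.x))
for nm,n,a,b,z in(('bell','side',200,151,0),('tea','side',183,212,0.02),('tea','scene',210,172,.02),('case','side',332,192,0),('case','scene',318,226,0),('pot','side',282,153,0),('pot','scene',327,179,0),('pink','scene',281,298,0),('orange','side',232,309,0)):
    X=onplane(n,[(a,b)],z)[0];print(nm,X.round(3),np.round(tostand(X),3))
E
python3 fit.py
```

```text
[0.53820306 0.0634378  1.81746468] [[-0.4, 0.8], [1.1, 0.6], [-0.4, -1.8], [0.6, -1.0], [-0.6, 1.0], [0.5, -0.2], [-0.6, 0.6], [0.5, -2.4], [-0.4, -0.4], [1.1, -0.5], [-1.4, 1.2]]
scene [ 204  214   49   48 1818] [227.89988999 237.8630363 ]
side [ 266  223   53   50 2083] [292.31204993 247.4762362 ]
vase [ 0.61503908 -0.16126428] [-1.8  1.4 -1.   0.1 -0.8  1.4 -1.1  0.8] in stand [np.float64(-0.23666203693321833), np.float64(-0.019643766598559924)]
bell [0.486 0.266 0.   ] [0.21  0.001]
tea [0.411 0.009 0.02 ] [-0.022  0.136]
tea [0.431 0.015 0.02 ] [-0.021  0.116]
case [0.773 0.023 0.   ] [-0.097 -0.218]
case [0.752 0.011 0.   ] [-0.103 -0.195]
pot [0.699 0.208 0.   ] [ 0.101 -0.191]
pot [0.695 0.192 0.   ] [ 0.087 -0.183]
pink [ 0.778 -0.213  0.   ] [-0.326 -0.165]
orange [ 0.47 -0.26  0.  ] [-0.297  0.145]
```

```bash
cat >> fit.py <<'E'
print('----')
for n,a,b in(('scene',178,322),('side',338,337)):
    X=onplane(n,[(a,b)],0)[0];print('yellow',X.round(3),np.round(tostand(X),3))
c,s_=np.cos(q[2]),np.sin(q[2])
def W(x,y,z): return np.array([q[0]+c*x-s_*y,q[1]+s_*x+c*y,z])
for n,pts in(('scene',((235,84,.05,.062),(370,107,-.05,.062),(233,114,.05,.028),(369,146,-.05,.028))),('side',((80,98,.05,.062),(192,69,-.05,.062),(82,130,.05,.028),(192,100,-.05,.028)))):
  for a,b,y,z in pts:
    k,u,v=sc[n];t=np.array([(a+.5)/k-.5+u,(b+.5)/k-.5+v])
    f=least_squares(lambda x:proj(n,W(x[0],y,z))[0]-t,[.09]);print(n,'pad front x',f.x.round(4),f.fun.round(1))
print('start',W(-.325,-.02,.2),'u',c,s_,'yaw',q[2]-np.pi/2)
E
python3 fit.py | sed '1,/----/d'
```

```text
yellow [ 0.647 -0.365  0.   ] [-0.442 -0.   ]
yellow [ 0.642 -0.363  0.   ] [-0.439  0.003]
scene pad front x [0.1007] [0.1 0. ]
scene pad front x [0.1044] [1.2 0.6]
scene pad front x [0.1107] [1.4 0.9]
scene pad front x [0.1079] [0.8 0.4]
side pad front x [0.1041] [-0.  0.]
side pad front x [0.1013] [ 0.3 -0.3]
side pad front x [0.1064] [-0.1  0. ]
side pad front x [0.104] [ 0.2 -0.1]
start [ 0.63695441 -0.24684138  0.2       ] u -0.24417451484898323 0.9697313062381062 yaw 0.2466683497624922
```

Request:
arm_command --pt "0 0 0.123 0.05 -0.06 0 0.304" --pt "0 0 0.123 0.05 -0.06 0 0.304" --pt "0 0 0 0.011 -0.06 0 0.304" --pt "0 0 0 0 -0.06 0 0.304" --pt "0 0 0 0 0 0 0.304" --pt "0 0 0 0 0 0 0.304" --pt "0 0 0 0 0 0 0.304"

```text
time_s: 1.88
position: [0.6162, -0.2145, 0.227]
orientation: [1.93, 2.479, 0.001]
force: [-0.6, 0.2, 0.4]
width: 0.0599
finger_force: 0.0
```

Request:
arm_command --pt "0 0 0 0.021 -0.0325 0 0.304" --pt "0 0 0 0 0 -0.04 0.304" --pt "0 0 0 0 0 -0.04 0.304" --pt "0 0 0 0 0 -0.04 0.304" --pt "0 0 0 0 0 -0.03 0.304" --pt "0 0 0 0 0 -0.03 0.304" --pt "0 0 0 0 0 -0.015 0.304" --pt "0 0 0 0 0 -0.014 0.304" --pt "0 0 0 0 0 0 0.304"

```text
time_s: 3.0
position: [0.6369, -0.248, 0.0173]
orientation: [-1.931, -2.477, 0.0]
force: [-0.0, 0.1, 0.2]
width: 0.0599
finger_force: 0.0
```

```bash
python3 - <<'E'
from h import *
print(arm.sense()['position'],arm.sense()['force'],arm.sense()['orientation'])
a,_=shot('scene','s1');b,_=shot('side','d1')
cv2.imwrite('pics/c1.png',np.hstack([cv2.resize(a[150:350,130:330,::-1],None,fx=2,fy=2),cv2.resize(b[150:350,190:390,::-1],None,fx=2,fy=2)]))
E
```

```text
[ 0.63686285 -0.24799347  0.01727047] [-0.04444803  0.08454403  0.17701208] [-1.93091939e+00 -2.47690169e+00  1.64991090e-04]
```

View pics/c1.png

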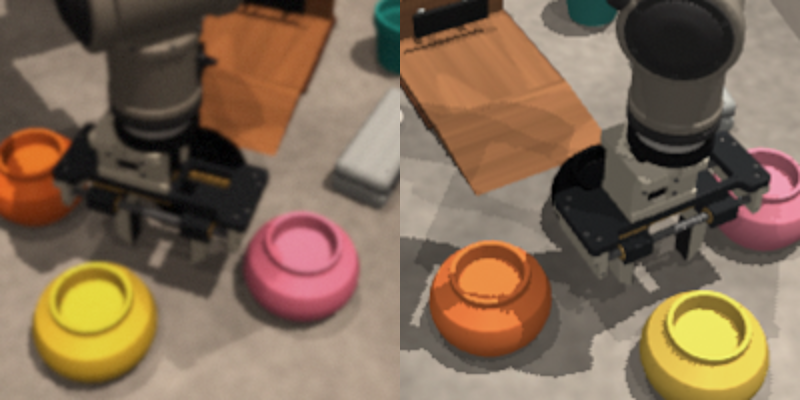

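The fingers are low behind the black vase, at crop left panel (160,225). They clear the yellow, pink and orange ones. I start pushing.

Request:
arm_command --pt "0 0 0 -0.0013 0.0038 0 0.304" --pt "0 0 0 -0.0013 0.0038 0 0.304" --pt "0 0 0 -0.0013 0.0038 0 0.304" --pt "0 0 0 -0.0013 0.0038 0 0.304" --pt "0 0 0 -0.0013 0.0038 0 0.304" --pt "0 0 0 -0.0013 0.0038 0 0.304" --pt "0 0 0 -0.0013 0.0038 0 0.304" --pt "0 0 0 -0.0013 0.0038 0 0.304" --pt "0 0 0 -0.0013 0.0038 0 0.304" --pt "0 0 0 -0.0013 0.0038 0 0.304"

```text
time_s: 4.35
position: [0.6243, -0.2107, 0.0178]
orientation: [1.932, 2.476, 0.0]
force: [1.3, -1.6, -0.4]
width: 0.0597
finger_force: 1.3
```

Request:
arm_command --pt "0 0 0 -0.0013 0.0038 0 0.304" --pt "0 0 0 -0.0013 0.0038 0 0.304" --pt "0 0 0 -0.0013 0.0038 0 0.304" --pt "0 0 0 -0.0013 0.0038 0 0.304" --pt "0 0 0 -0.0013 0.0038 0 0.304" --pt "0 0 0 -0.0013 0.0038 0 0.304" --pt "0 0 0 -0.0013 0.0038 0 0.304" --pt "0 0 0 -0.0013 0.0038 0.0003 0.304" --pt "0 0 0 -0.0013 0.0038 0.0003 0.304" --pt "0 0 0 -0.0013 0.0038 0.0003 0.304"

```text
time_s: 5.6
position: [0.6108, -0.1721, 0.0185]
orientation: [-1.932, -2.477, 0.0]
force: [1.2, -1.4, -1.2]
width: 0.0593
finger_force: 1.3
```

Request:
arm_command --pt "0 0 0 -0.0013 0.0038 0.0003 0.304" --pt "0 0 0 -0.0013 0.0038 0.0003 0.304" --pt "0 0 0 -0.0013 0.0038 0.0003 0.304" --pt "0 0 0 -0.0013 0.0038 0.0003 0.304" --pt "0 0 0 -0.0013 0.0038 0.0003 0.304" --pt "0 0 0 -0.0013 0.0038 0.0003 0.304" --pt "0 0 0 -0.0013 0.0038 0.0003 0.304" --pt "0 0 0 -0.0013 0.0038 0.0003 0.304" --pt "0 0 0 -0.0013 0.0038 0.0003 0.304" --pt "0 0 0 -0.0013 0.0038 0.0003 0.304"

```text
time_s: 6.85
position: [0.598, -0.1342, 0.0217]
orientation: [1.932, 2.477, 0.0]
force: [0.9, -2.9, -1.3]
width: 0.0601
finger_force: 1.6
```

Request:
arm_command --pt "0 0 0 -0.0013 0.0038 0.0003 0.304" --pt "0 0 0 -0.0013 0.0038 0.0003 0.304" --pt "0 0 0 -0.0013 0.0038 0.0003 0.304" --pt "0 0 0 -0.0013 0.0038 0.0003 0.304" --pt "0 0 0 -0.0013 0.0038 0.0003 0.304"

```text
time_s: 7.48
position: [0.5914, -0.1152, 0.0232]
orientation: [1.932, 2.477, 0.0]
force: [1.2, -2.9, -1.3]
width: 0.0598
finger_force: 1.6
```

```bash
python3 - <<'E'
from h import *
a,_=shot('scene','s2');b,_=shot('side','d2')
cv2.imwrite('pics/c2.png',np.hstack([cv2.resize(a[100:300,130:330,::-1],None,fx=2,fy=2),cv2.resize(b[100:300,150:350,::-1],None,fx=2,fy=2)]))
E
```

```text
(no output)
```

View pics/c2.png

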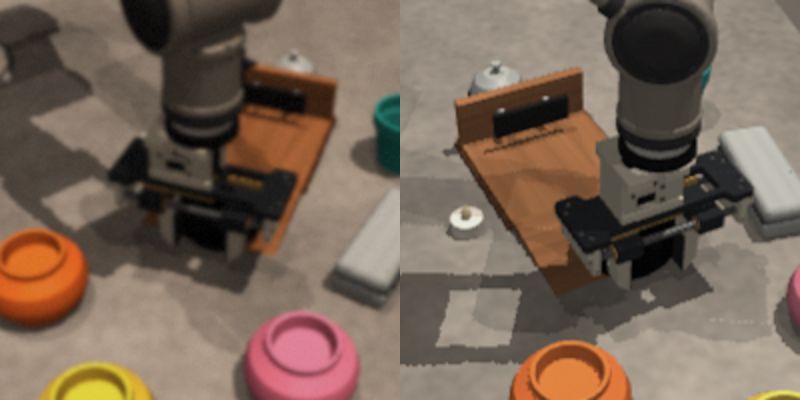

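The black vase is on the ramp, seen between the fingers at crop left (205,228) and right (655,255). I carry on up.

Request:
arm_command --pt "0 0 0 -0.0013 0.0038 0.0004 0.304" --pt "0 0 0 -0.0013 0.0038 0.0004 0.304" --pt "0 0 0 -0.0013 0.0038 0.0004 0.304" --pt "0 0 0 -0.0013 0.0038 0.0004 0.304" --pt "0 0 0 -0.0013 0.0038 0.0004 0.304" --pt "0 0 0 -0.0013 0.0038 0.0004 0.304" --pt "0 0 0 -0.0013 0.0038 0.0004 0.304" --pt "0 0 0 -0.0013 0.0038 0.0004 0.304" --pt "0 0 0 -0.0013 0.0038 0.0004 0.304" --pt "0 0 0 -0.0013 0.0038 0.0004 0.304"

```text
time_s: 8.82
position: [0.5784, -0.0772, 0.0271]
orientation: [-1.932, -2.477, 0.0]
force: [0.8, -2.5, -2.4]
width: 0.0598
finger_force: 1.6
```

Request:
arm_command --pt "0 0 0 -0.0013 0.0038 0.0005 0.304" --pt "0 0 0 -0.0013 0.0038 0.0005 0.304" --pt "0 0 0 -0.0013 0.0038 0.0005 0.304" --pt "0 0 0 -0.0013 0.0038 0.0005 0.304" --pt "0 0 0 -0.0013 0.0038 0.0005 0.304" --pt "0 0 0 -0.0013 0.0038 0.0005 0.304" --pt "0 0 0 -0.001 0.0038 0.0005 0.304" --pt "0 0 0 -0.001 0.0038 0.0005 0.304"

```text
time_s: 9.82
position: [0.5688, -0.047, 0.0314]
orientation: [1.932, 2.477, 0.0]
force: [0.9, -4.6, 0.1]
width: 0.0599
finger_force: 2.3
```

Request:
arm_command --pt "0 0 0 -0.0007 0.0024 0 0.304" --pt "0 0 0 -0.0007 0.0024 0 0.304" --pt "0 0 0 -0.0007 0.0024 0 0.304" --pt "0 0 0 -0.0007 0.0024 0 0.304" --pt "0 0 0 -0.0007 0.0024 0 0.304" --pt "0 0 0 -0.0007 0.0024 0 0.304" --pt "0 0 0 -0.0007 0.0024 0 0.304" --pt "0 0 0 -0.0007 0.0024 0 0.304" --pt "0 0 0 -0.0007 0.0024 0 0.304" --pt "0 0 0 -0.0007 0.0024 0 0.304"

```text
time_s: 11.08
position: [0.5635, -0.0241, 0.0326]
orientation: [1.93, 2.473, 0.002]
force: [2.4, -5.6, 4.0]
width: 0.0599
finger_force: 3.1
```

Request:
arm_command --pt "0 0 0 -0.0006 0.0024 0 0.304" --pt "0 0 0 -0.0006 0.0024 0 0.304" --pt "0 0 0 -0.0006 0.0024 0 0.304" --pt "0 0 0 -0.0006 0.0024 0 0.304" --pt "0 0 0 -0.0006 0.0024 0 0.304" --pt "0 0 0 -0.0006 0.0024 0 0.304" --pt "0 0 0 -0.0006 0.0024 0 0.304" --pt "0 0 0 -0.0006 0.0024 0 0.304" --pt "0 0 0 -0.0006 0.0024 0 0.304" --pt "0 0 0 -0.0006 0.0024 0 0.304"

```text
time_s: 12.32
position: [0.5557, 0.001, 0.0312]
orientation: [1.932, 2.477, 0.0]
force: [0.0, -2.7, -1.9]
width: 0.0598
finger_force: 1.4
```

Request:
arm_command --pt "0 0 0 -0.0006 0.0024 0 0.304" --pt "0 0 0 -0.0006 0.0024 0 0.304" --pt "0 0 0 -0.0006 0.0024 0 0.304" --pt "0 0 0 -0.0006 0.0024 0 0.304" --pt "0 0 0 -0.0006 0.0024 0 0.304" --pt "0 0 0 -0.0006 0.0024 0 0.304" --pt "0 0 0 -0.0006 0.0024 0 0.304" --pt "0 0 0 -0.0006 0.0024 0 0.304" --pt "0 0 0 -0.0006 0.0024 0 0.304"

```text
time_s: 13.45
position: [0.5503, 0.0227, 0.0312]
orientation: [1.932, 2.477, 0.0]
force: [0.7, -2.2, -1.6]
width: 0.0602
finger_force: 1.4
```

Request:
arm_command --pt "0 0 0 -0.0005 0.0019 0 0.304" --pt "0 0 0 -0.0005 0.0019 0 0.304" --pt "0 0 0 0 0 0 0.304"

```text
time_s: 13.82
position: [0.5493, 0.0265, 0.0313]
orientation: [1.932, 2.477, 0.0]
force: [0.5, -2.4, -0.6]
width: 0.06
finger_force: 1.0
```

```bash
python3 - <<'E'
from h import *
a,_=shot('scene','s3');b,_=shot('side','d3')
cv2.imwrite('pics/c3.png',np.hstack([cv2.resize(a[100:250,170:320,::-1],None,fx=2.66,fy=2.66,interpolation=2),cv2.resize(b[100:250,150:300,::-1],None,fx=2.66,fy=2.66,interpolation=2)]))
E
```

```text
(no output)
```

View pics/c3.png

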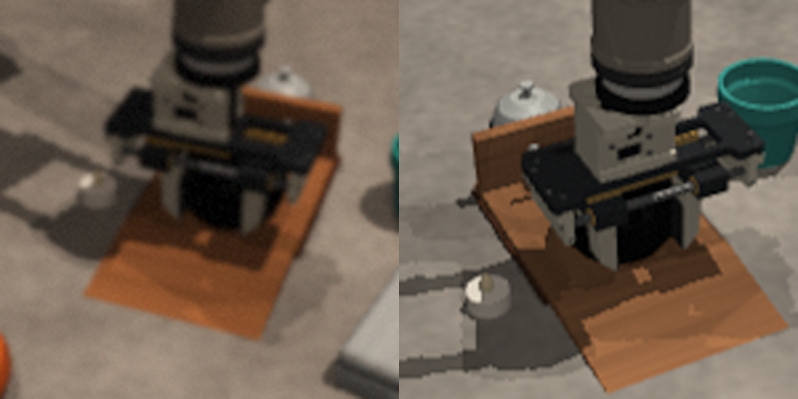

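The vase is over the lip, at crop left (215,200) and right (645,235), and the fingers are clear of the pot, bell and tealight. By my estimate the buffer is about 30 mm further on, so I creep in.

Request:
arm_command --pt "0 0 0 -0.0005 0.0019 0 0.304" --pt "0 0 0 -0.0005 0.0019 0 0.304" --pt "0 0 0 -0.0005 0.0019 0 0.304" --pt "0 0 0 -0.0005 0.0019 0 0.304" --pt "0 0 0 -0.0005 0.0019 0 0.304" --pt "0 0 0 -0.0005 0.0019 0 0.304" --pt "0 0 0 -0.0005 0.0019 0 0.304" --pt "0 0 0 -0.0005 0.0019 0 0.304"

```text
time_s: 14.92
position: [0.5454, 0.0416, 0.0312]
orientation: [1.932, 2.477, 0.0]
force: [0.3, -3.8, 1.8]
width: 0.0601
finger_force: 1.9
```

Request:
arm_command --pt "0 0 0 -0.0002 0.001 0 0.304" --pt "0 0 0 -0.0003 0.001 0 0.304"

```text
time_s: 15.18
position: [0.5448, 0.0435, 0.0312]
orientation: [1.932, 2.477, 0.0]
force: [0.2, -3.3, 0.8]
width: 0.0603
finger_force: 1.9
```

Request:
arm_command --pt "0 0 0 -0.0002 0.001 0 0.304" --pt "0 0 0 -0.0003 0.001 0 0.304"

```text
time_s: 15.42
position: [0.5444, 0.0455, 0.0312]
orientation: [1.932, 2.477, 0.0]
force: [1.6, -3.7, 0.8]
width: 0.0596
finger_force: 1.9
```

Request:
arm_command --pt "0 0 0 -0.0002 0.001 0 0.304" --pt "0 0 0 -0.0003 0.001 0 0.304"

```text
time_s: 15.68
position: [0.5439, 0.0475, 0.0312]
orientation: [1.932, 2.477, 0.0]
force: [1.1, -3.4, 0.3]
width: 0.0598
finger_force: 2.0
```

```bash
python3 - <<'E'
from h import *
for i in range(3): 
    b,_=shot('side','d4'); print(arm.sense()['force'].round(2),arm.sense()['ft_torque'].round(2))
a,_=shot('scene','s4')
cv2.imwrite('pics/c4.png',np.hstack([cv2.resize(a[120:220,210:310,::-1],None,fx=4,fy=4,interpolation=2),cv2.resize(b[130:230,180:280,::-1],None,fx=4,fy=4,interpolation=2)]))
E
```

```text
[ 0.92 -2.76  2.5 ] [-0.58 -0.19 -0.01]
[ 0.45 -2.55  1.9 ] [-0.51 -0.11  0.04]
[ 0.55 -2.66  2.09] [-0.45 -0.13  0.01]
```

View pics/c4.png

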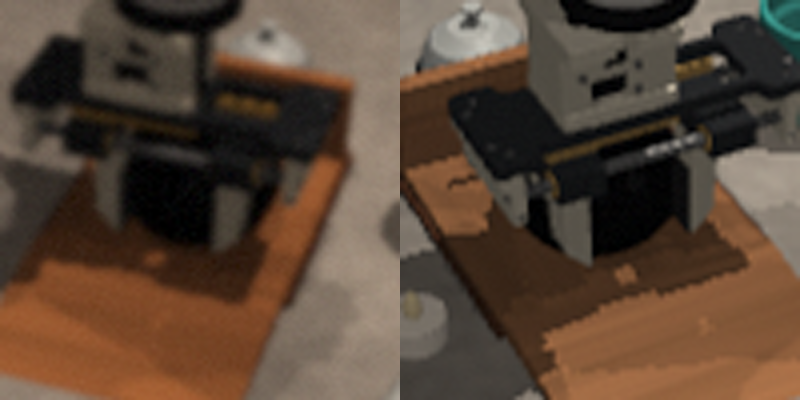

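The vase sits in the V of the fingers, at crop left (190,205) and right (635,200). The sliding force is a steady 3.4 N or so, so there is no buffer contact yet.

Request:
arm_command --pt "0 0 0 -0.0002 0.001 0 0.304" --pt "0 0 0 -0.0003 0.001 0 0.304"

```text
time_s: 16.12
position: [0.5434, 0.0495, 0.0312]
orientation: [1.932, 2.477, 0.0]
force: [0.5, -2.6, 1.3]
width: 0.0601
finger_force: 2.0
```

Request:
arm_command --pt "0 0 0 -0.0002 0.0008 0 0.304" --pt "0 0 0 -0.0002 0.0008 0 0.304"

```text
time_s: 16.38
position: [0.5429, 0.0511, 0.0311]
orientation: [1.932, 2.477, 0.0]
force: [1.2, -3.4, 1.0]
width: 0.0599
finger_force: 2.0
```

Request:
arm_command --pt "0 0 0 -0.0002 0.0008 0 0.304" --pt "0 0 0 -0.0002 0.0008 0 0.304"

```text
time_s: 16.62
position: [0.5425, 0.0527, 0.0312]
orientation: [1.932, 2.477, 0.0]
force: [1.3, -3.6, 1.6]
width: 0.0594
finger_force: 2.0
```

Request:
arm_command --pt "0 0 0 -0.0002 0.0008 0 0.304" --pt "0 0 0 -0.0002 0.0008 0 0.304"

```text
time_s: 16.88
position: [0.5423, 0.054, 0.0312]
orientation: [1.931, 2.477, -0.0]
force: [1.5, -6.7, 1.2]
width: 0.0596
finger_force: 3.1
```

Request:
arm_command --pt "0 0 0 -0.0001 0.0004 0 0.304" --pt "0 0 0 -0.0001 0.0004 0 0.304"

```text
time_s: 17.12
position: [0.5422, 0.0544, 0.0312]
orientation: [1.931, 2.477, -0.001]
force: [1.4, -7.4, 0.8]
width: 0.06
finger_force: 3.6
```

Request:
arm_command --pt "0 0 0 -0.0001 0.0004 0 0.304" --pt "0 0 0 -0.0001 0.0004 0 0.304" --pt "0 0 0 0 0 0 0.304"

```text
time_s: 17.5
position: [0.5422, 0.0549, 0.0312]
orientation: [1.931, 2.476, -0.001]
force: [2.4, -9.2, 0.7]
width: 0.0598
finger_force: 4.0
```

Request:
arm_command --pt "0 0 0 -0.0001 0.0004 0 0.304" --pt "0 0 0 -0.0001 0.0004 0 0.304" --pt "0 0 0 0 0 0 0.304" --pt "0 0 0 0 0 0 0.304" --pt "0 0 0 0 0 0 0.304" --pt "0 0 0 0 0 0 0.304" --pt "0 0 0 0 0 0 0.304"

```text
time_s: 18.38
position: [0.5421, 0.0554, 0.0312]
orientation: [1.93, 2.476, -0.001]
force: [1.8, -9.7, 0.6]
width: 0.06
finger_force: 4.7
```

Request:
arm_command --pt "0 0 0 0 -0.0002 0 0.304" --pt "0 0 0 0.0001 -0.0002 0 0.304" --pt "0 0 0 0 -0.0002 0 0.304" --pt "0 0 0 0.0001 -0.0002 0 0.304" --pt "0 0 0 0 -0.0002 0 0.304" --pt "0 0 0 0.0001 -0.0002 0 0.304" --pt "0 0 0 0 -0.0002 0 0.304" --pt "0 0 0 0.0001 -0.0002 0 0.304" --pt "0 0 0 0 -0.0002 0 0.304" --pt "0 0 0 0.0001 -0.0002 0 0.304"

```text
time_s: 19.62
position: [0.542, 0.0549, 0.0311]
orientation: [-1.932, -2.477, -0.0]
force: [0.7, -2.2, 0.8]
width: 0.0597
finger_force: 1.6
```

Request:
arm_command --pt "0 0 0 0 -0.0002 0 0.304" --pt "0 0 0 0 -0.0002 0 0.304" --pt "0 0 0 0.0001 -0.0002 0 0.304" --pt "0 0 0 0 -0.0002 0 0.304" --pt "0 0 0 0 -0.0002 0 0.304" --pt "0 0 0 0.0001 -0.0002 0 0.304" --pt "0 0 0 0 -0.0002 0 0.304" --pt "0 0 0 0.0001 -0.0002 0 0.304" --pt "0 0 0 0 -0.0002 0 0.304" --pt "0 0 0 0.0001 -0.0002 0 0.304"

```text
time_s: 20.88
position: [0.5424, 0.0527, 0.0311]
orientation: [-1.932, -2.477, 0.0]
force: [-1.1, -0.2, 0.2]
width: 0.06
finger_force: 0.0
```

Request:
arm_command --pt "0 0 0 0.0002 -0.001 0 0.304" --pt "0 0 0 0.0003 -0.001 0 0.304" --pt "0 0 0 0.0005 -0.002 0 0.304" --pt "0 0 0 0.001 -0.004 0 0.304" --pt "0 0 0 0.002 -0.008 0 0.304" --pt "0 0 0 0.0025 -0.01 0 0.304" --pt "0 0 0 0.005 -0.02 0 0.304" --pt "0 0 0 0.005 -0.02 0 0.304" --pt "0 0 0 0.005 -0.02 0 0.304" --pt "0 0 0 0.005 -0.02 0 0.304"

```text
time_s: 22.12
position: [0.5693, -0.0551, 0.0311]
orientation: [1.933, 2.477, 0.0]
force: [0.6, 0.3, 0.5]
width: 0.0598
finger_force: 0.0
```

Request:
arm_command --pt "0 0 0 0 0 0.05 0.304" --pt "0 0 0 0 0 0.05 0.304" --pt "0 0 0 0.01 -0.04 0.05 0.304" --pt "0 0 0 0 0 0 0.304" --pt "0 0 0 0 0 0 0.304"

```text
time_s: 22.75
position: [0.578, -0.0923, 0.1787]
orientation: [-1.932, -2.475, 0.0]
force: [-1.4, -0.3, -0.5]
width: 0.0599
finger_force: 0.0
```

```bash
python3 - <<'E'
from h import *
a,_=shot('scene','s5');b,_=shot('side','d5');print(arm.sense()['time_s'],arm.sense()['force'])
cv2.imwrite('pics/c5.png',np.hstack([cv2.resize(a[100:250,180:330,::-1],None,fx=2.66,fy=2.66,interpolation=2),cv2.resize(b[110:260,150:300,::-1],None,fx=2.66,fy=2.66,interpolation=2)]))
E
```

```text
22.85 [-0.86354435 -0.11567222 -0.57867681]
```

View pics/c5.png

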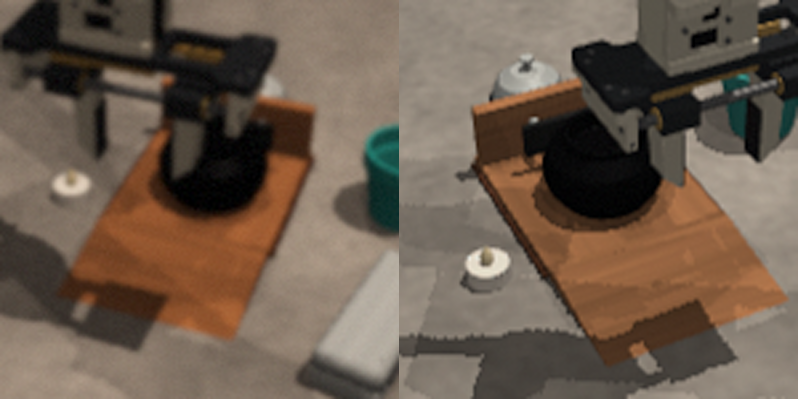

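The vase stands flat on the deck, centred, and against the pad (crop left (213,175), right (600,165)). The arm touches nothing, so I hand the job in.

```bash
python3 -c "
from h import *
print(arm.finish_job())"
```

```text
the job is handed in; nothing more can be done
None
```

I pushed the black vase up the ramp and over the lip, pressed it onto the buffer with an estimated 7–8 N, eased it off slowly and left it resting there; the job was handed in at about 23 s, and no verdict was returned.

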